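# Stir the topping nuts in the warm pan

## Robot

A 6-joint arm with a two-finger parallel gripper is mounted at the origin on the work surface. World frame = base frame: x ahead of the robot, y to its left, z up, the work surface at z = 0. Lengths are in mm, angles in rad, forces in N, time in s.
With the tool pointing down it reaches from about 400 to 925 mm from the base axis. Payload 12.5 kg.
Tool frame: the origin (TCP) lies at the centre of the arm's flange, where the gripper is bolted on; the fingertips stand 190 mm ahead of it and the grasp point (between the pads) lies env.grip_point_offset ahead of it (env.grip_point_offset is the distance from the TCP to the grasp point, in mm); z points along the fingers, x is the direction in which the jaws open and shut, and the axes are right-handed (so a half turn about z gives the same grasp; the last joint's range is limited). The gripper opens to 95 mm and grips with 3 to 60 N. Pads are 20 mm wide; open, the fingers measure 119 mm over their backs; the gripper's body (75 mm by 180 mm) begins 59 mm behind the grasp point.
Start: joints at [1.09, 0.491, 1.559, -0, 1.092, -0.106], TCP at [228.781, 581.622, 404.761] pointing down, gripper open.
Joint ranges: [-3.1, 3.1], [-0.84, 2.19], [0.05, 2.79], [-1.13, 4.28], [0.06, 2.93], [-2.69, 2.69]. Speed limits (rad/s): [2.22, 2.22, 2.79, 3.14, 3.14, 3.14].

## Interface

Orientations are given as [roll, pitch, yaw] about the fixed x, y, z axes, in that order (R = Rz(yaw) Ry(pitch) Rx(roll)).
In Python, from cell import state, read_camera, camera_model, job_done, env gives the robot as it stands.
- The arm moves only by the tool arm_command, never from a script. Its argument "steps" is a list of rows, each a list of 6 numbers: the shift along the tool's x, y, z in cm, then the turn, a rotation vector about the tool's x, y, z in degrees. In form: [[dx, dy, dz, rx, ry, rz], ...]. A call has 1 to 12 rows; each row is the pose to reach, as a shift and turn from the pose commanded when the call began, along the tool's axes at that moment; what a row does not reach only later rows make up. A row lasts 1/12 s, in which the tool goes at most 41.7 mm and 7.16 degrees, less where a joint would pass 70% of its speed; a pose out of reach is approached as far as the arm can. A call with a gripper value outside its range is refused whole. "jaw" is the finger opening in cm, from 0 to 9.51, set as the call begins (left out, the last holds). The fingers move at their own pace and stop on an object; the grip force is fixed at half the most. Time passes only in rows, so rows that repeat a pose let the fingers close. It gives the time, the measured TCP pose, the force and the opening at its end, in the units of the state.
- state(): the state, without advancing time (a new reading comes with each control period).
- read_camera(name): name is "scene" or "top"; returns the picture (400x640x3 uint8, red, green, blue); there is no depth.
- camera_model(name): a dict with "K" (3x3 intrinsics, pixels), "xyz" and "rotation" of the camera in the world. Camera axes: x right, y up, looking along -z (the intrinsics and any distortion apply to the point x, -y, -z); pixel columns grow to the right and rows downward; lengths in mm; the calibration is good to about 2 mm. A picture is of the moment at which its call begins. camera_model takes no time and is no camera call.
- job_done(): hands the job in, once; it reports no verdict.
The state is a dict: "t": time; "joints": joint angles; "qvel": joint speeds; "tau": joint torques, N m; "eef_pos": TCP position; "tcp_rot": TCP orientation; "ft_force": force on the tool from outside, world axes, zero at the start; "moment": the same for the moment, N m; "opening": opening from 0.0 (shut) to 1.0 (fully open).
Only numpy, scipy, OpenCV 4.12 (cv2) and the standard library are available. Lean on these libraries where they do the work, as an engineer would, in place of code of your own. Each camera call takes 0.05 s, during which the arm holds its last target. There are 200 camera calls.

## Task

Take the wooden spoon out of its steel holder and stir the nuts in the copper pan: put the blade down among them at the handle side of the pan, stir clockwise (seen from above) round a circle about halfway out from the middle of the pan's flat floor, two full turns, so that nuts of both kinds end up clearly away from where they lay. Then stand the spoon back in its holder, blade down, with every nut still in the pan and everything else on the counter left where it was.

Things in the scene. Friction and masses are not known exactly. Their poses are not given: they have to be found in the camera images.
- pan: Round copper pan with flaring wall (4 mm thick), fixed on the warming plate. Origin: centre of its underside, 30 mm above the table, z up. Flat inner floor 5 mm above it, 58 mm in radius; inner radius 83 mm at height 22 mm, 94 mm at the rim (60 mm). One brass handle, 16 mm thick, runs out along its own +x to 173 mm, top at most 64 mm above the origin. 6 nuts lie in it, away from the handle.
- pan_mid (a point): Centre of the pan's inner floor, 35 mm above the table; its axes are the pan's turned by 45 degrees (counter-clockwise seen from above), so the handle lies between its +x and -y axes.
- warmer: Square steel warming plate, 230 x 230 x 30 mm, fixed, under the pan. Origin: centre of its underside.
- holder: Open-topped upright steel holder in which the spoon stands, fixed. Origin: centre of its underside. Inside 66 mm (its x) by 42 mm (its y), walls 3 mm, 80 mm tall, inner floor 4 mm above the origin, foot plate 90 x 66 mm.
- spoon: Pale wooden stirring spoon, 163 mm long, loose, standing upright in the holder, handle up. Origin: centre of the foot of its blade (the end that stirs); z runs up along the handle. Flat straight-ended blade 30 mm (x) by 14 mm (y), 68 mm long; square handle 18 x 18 mm from 75 to 163 mm above the foot. 60 to 110 g.
- spoon_grip (a point): Point on the axis of the spoon's handle, 128 mm above its foot: a good place to hold it. Axes as the spoon.
- walnut0: Dark brown walnut, 27 mm thick, 29 mm long, loose, in the pan. Origin: its centre.
- walnut1: Dark brown walnut, 27 mm thick, 29 mm long, loose, in the pan. Origin: its centre.
- walnut2: Dark brown walnut, 27 mm thick, 29 mm long, loose, in the pan. Origin: its centre.
- hazel0: Pale hazelnut, 23 mm thick, 25 mm long, loose, in the pan. Origin: its centre.
- hazel1: Pale hazelnut, 23 mm thick, 25 mm long, loose, in the pan. Origin: its centre.
- hazel2: Pale hazelnut, 23 mm thick, 25 mm long, loose, in the pan. Origin: its centre.
- jar: Bystander: amber glass jar with a brass cap, 60 mm across, 95 mm tall. Origin: centre of its underside.
- bun: Bystander: sesame bun, 80 mm across, 45 mm tall, on a dark wooden board 12 mm thick. Origin: centre of its underside.
- bun_left: Bystander: sesame bun, 80 mm across, 45 mm tall, on the table at the left. Origin: centre of its underside.
- tongs: Bystander: steel bread tongs lying at the right, 230 mm long, 13 mm high. Origin: under their middle.
- shaker: Bystander: steel shaker, 44 mm across, 100 mm tall. Origin: centre of its underside.

How it is judged:
By the outcome, as a careful person would: the job done as asked, in the order asked, and still so for the second after the job is handed in, with the robot touching nothing.
It also fails if it takes over 67 s, if anything falls off the work surface, if the arm or the gripper's body presses on something with over 40 N, if the wrist force passes 120 N, or if a joint passes its speed limit or range.

## Working session

There is one attempt and no reset: what is moved stays moved. The work goes in short steps, Python scripts to look and compute and a tool call to move; the robot and the scene stay as the last step left them, time stands still between calls to the robot, and variables do not carry over. Pictures are saved under pics/ and viewed, about 8 in all and at most 12, crops included, and the job is handed in when it is done.

Besides the shell and the picture viewer there is one more tool, called after ">>>" as a command line: name --pt "numbers of a row" for each row, then --argument value for the rest. arm_command: Moves the arm, as the interface text tells. Its arguments: {"type":"object","properties":{"steps":{"type":"array"},"jaw":{"type":"number"}},"required":["steps"]}

```bash
ls; mkdir -p pics; python3 - <<'E'
from cell import *
import cv2,numpy as np
np.set_printoptions(suppress=True,precision=4)
print(state(),env.grip_point_offset)
for n in("scene","top"):
    print(n,camera_model(n)); cv2.imwrite(f"pics/{n}0.png",read_camera(n)[...,::-1])
E
```

```text
pics
{'t': 0.0, 'joints': array([ 1.0904,  0.4916,  1.5594,  0.    ,  1.0917, -0.1056]), 'qvel': array([-0.0007,  0.0009,  0.0002,  0.0008, -0.0001, -0.0021]), 'tau': array([  0.0007, -61.264 , -25.8184,   0.0693,   0.0482,  -0.0001]), 'eef_pos': array([228.7799, 581.5991, 404.1418]), 'tcp_rot': array([-3.1415,  0.0011,  1.196 ]), 'ft_force': array([-0.2347, -1.2495,  0.6606]), 'moment': array([ 0.0327, -0.0308, -0.0245]), 'opening': 0.9935384101425071} 171.3
scene {'K': array([[500.0082,   0.    , 321.9233],
       [  0.    , 500.0082, 190.6452],
       [  0.    ,   0.    ,   1.    ]]), 'xyz': array([1333.5316,  267.0573, 1245.2607]), 'rotation': array([0.6666, 0.0178, 1.837 ])}
top {'K': array([[370.0206,   0.    , 319.836 ],
       [  0.    , 370.0206, 200.2379],
       [  0.    ,   0.    ,   1.    ]]), 'xyz': array([ 150.9974,   17.3859, 1472.4867]), 'rotation': array([ 0.2066, -0.001 , -1.5865])}
```

View pics/scene0.png

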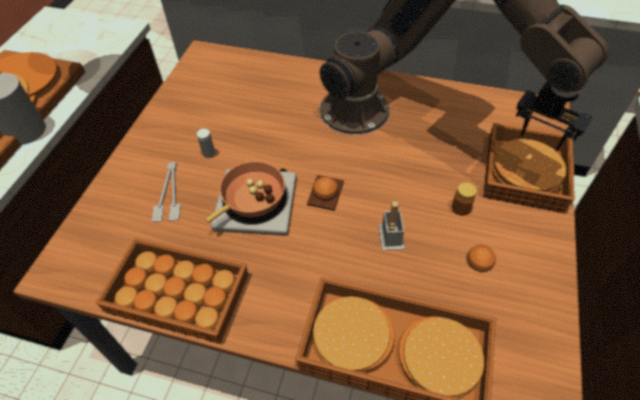

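View pics/top0.png

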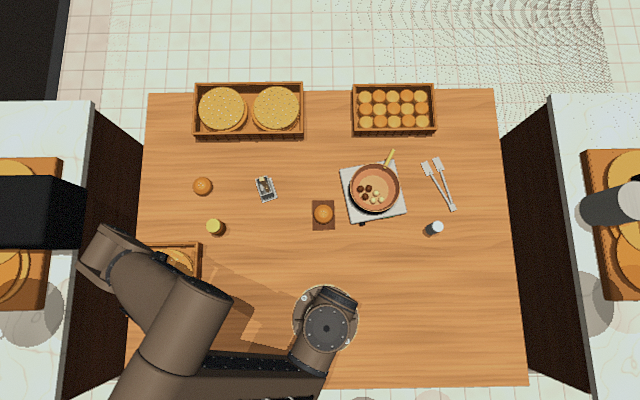

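The scene picture shows the holder with spoon at about (393,230), the pan at (254,190) with its handle to the lower left, and the nuts near (260,188). In the top picture the holder is at (265,189), the pan at (375,188) with its handle to the upper right, and the nuts at lower left. Next I'll zoom in.

```bash
cat > h.py <<'E'
import numpy as np, cv2
from scipy.spatial.transform import Rotation as R
from cell import *
def cam(n):
    m=camera_model(n); return m["K"],np.array(m["xyz"]),R.from_euler("xyz",m["rotation"]).as_matrix()
def proj(n,P):
    K,c,r=cam(n); p=(np.atleast_2d(P)-c)@r; p=p*[1,-1,-1]; q=p@K.T; return q[:,:2]/q[:,2:]
def back(n,uv,z):
    K,c,r=cam(n); d=r@(np.linalg.solve(K,[uv[0],uv[1],1])*[1,-1,-1]); return c+d*(z-c[2])/d[2]
E
python3 - <<'E'
from h import *
print(camera_model("top").keys())
a=cv2.imread("pics/scene0.png");b=cv2.imread("pics/top0.png")
def crop(im,u,v,w,h,s):
    c=cv2.resize(im[v:v+h,u:u+w],None,fx=s,fy=s,interpolation=cv2.INTER_CUBIC)
    for i in range(0,w,10): cv2.putText(c,str(u+i)[-2:],(i*s,8),0,.3,(255,255,255),1); cv2.line(c,(i*s,10),(i*s,14),(255,255,255),1)
    for i in range(0,h,10): cv2.putText(c,str(v+i)[-3:],(0,i*s+4),0,.3,(255,255,255),1)
    return c
L=np.vstack([crop(a,370,195,50,60,5)]); 
A=np.hstack([crop(a,368,195,50,60,5),crop(a,200,145,100,60,5)[:, :500]])
B=np.hstack([crop(b,240,165,50,58,5),crop(b,330,145,100,58,5)])
cv2.imwrite("pics/z.png",np.vstack([A,B]))
E
```

```text
dict_keys(['K', 'xyz', 'rotation'])
```

View pics/z.png

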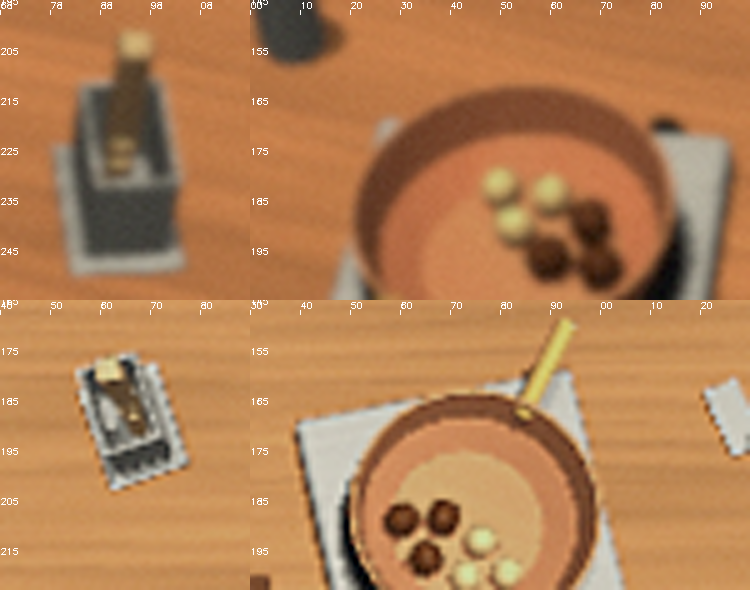

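The zoom shows the spoon top at scene (394.8,203.6) and top (261.6,178.6). The handle tip is at top (393,149), the walnuts are near top (360,188), (368,188), (365,196), and the hazels are near (376,193), (381,199), (373,200). I'll now fit the models to the silhouettes and overlay the result.

```bash
cat > fit.py <<'E'
from h import *
from scipy.optimize import minimize, least_squares
def tri(us,ut):
    # least squares two-ray point
    A=np.zeros((3,3));b=np.zeros(3)
    for n,u in(("scene",us),("top",ut)):
        c=cam(n)[1]; d=back(n,u,0)-c; d/=np.linalg.norm(d); M=np.eye(3)-np.outer(d,d);A+=M;b+=M@c
    return np.linalg.solve(A,b)
def pl(x,y,yaw,P): 
    c,s=np.cos(yaw),np.sin(yaw); P=np.array(P,float); return np.c_[x+c*P[:,0]-s*P[:,1],y+s*P[:,0]+c*P[:,1],P[:,2]]
def box(a,b,z0,z1): return [(i*a/2,j*b/2,z) for z in(z0,z1) for i,j in((-1,-1),(1,-1),(1,1),(-1,1))]
t=np.linspace(0,2*np.pi,60)
rim=lambda r,z:np.c_[r*np.cos(t),r*np.sin(t),0*t+z]
E
python3 - <<'E'
from fit import *
print("spoon top",tri((394.8,203.6),(261.6,178.6)))
print("holder plate corners",[back("top",u,4).round() for u in((277,197.7),(262.2,202.6),(270.6,177.2))],[back("scene",u,2).round() for u in((378,224.2),(382.6,249.6),(404.6,248.2))])
print("handle tip",tri((207.5,219),(393,148.6)),back("top",(393,148.6),92),back("top",(384.2,167.2),82))
print("warm",[back("top",u,30).round() for u in((339,169),(393.6,159))])
ims={n:cv2.imread(f"pics/{n}0.png") for n in("scene","top")}
for n in ims: # print colours
    pass
# silhouettes: pan = copper (high saturation red, hue lower than wood)
for n,(u,v) in{"scene":(243,200),"top":(375,180)}.items():
    hsv=cv2.cvtColor(ims[n],cv2.COLOR_BGR2HSV); print(n,"copper",hsv[v,u],"wood",hsv[230,170] if n=="scene" else hsv[170,320], "rimwall", hsv[165,254] if n=="scene" else hsv[166,375])
N=[(359.8,188.6,48),(368.2,188,48),(364.6,196.2,48),(375.8,192.8,46),(381.2,199,46),(372.8,199.8,46)]
print(np.array([back("top",u[:2],u[2]) for u in N]).round())
# fit pan centre via extreme edges of rim in top: left 350, right 399.2, top 163.2 ; scene left 220.6,right 285,top 162
def res(p):
    a=proj("top",pl(*p,0,rim(98,90)));b=proj("scene",pl(*p,0,rim(98,90)))
    return [a[:,0].min()-350,a[:,0].max()-399.2,a[:,1].min()-163.2,b[:,0].min()-220.6,b[:,0].max()-285,b[:,1].min()-162]
s=least_squares(res,back("top",(375,188),60)[:2]);print("pan",s.x,s.fun.round(1))
E
```

```text
spoon top [509.8321238  224.94488048 161.30766441]
holder plate corners [array([472., 185.,   4.]), array([452., 244.,   4.]), array([558., 212.,   4.])] [array([477., 185.,   2.]), array([561., 215.,   2.]), array([540., 276.,   2.])]
handle tip [ 642.5615579  -278.32028067   92.27401445] [ 642.94492768 -279.18097145   92.        ] [ 570.48339196 -242.57627463   82.        ]
warm [array([581., -69.,  30.]), array([ 620., -292.,   30.])]
scene copper [ 12 150 204] wood [ 13 157 180] rimwall [ 10 155 128]
top copper [ 17 121 208] wood [ 15 139 208] rimwall [ 12 149 130]
[[ 494. -148.   48.]
 [ 496. -181.   48.]
 [ 463. -166.   48.]
 [ 476. -211.   46.]
 [ 451. -231.   46.]
 [ 448. -198.   46.]]
pan [ 492.16674267 -197.70241319] [-1.5  0.2 -1.3 -1.1  0.4 -1.8]
```

```bash
cat > ov.py <<'E'
from fit import *
def overlay(out,tag,H,P,S,regs,s=5):
    rows=[]
    for n,u,v,w,h in regs:
        im=cv2.imread(f"pics/{n}{tag}.png"); c=cv2.resize(im[v:v+h,u:u+w],None,fx=s,fy=s,interpolation=cv2.INTER_CUBIC)
        def draw(Q,col,closed=True):
            q=((proj(n,Q)-[u,v]+.5)*s-.5).round().astype(int); cv2.polylines(c,[q],closed,col,1)
        if H is not None:
            for b,col in((box(90,66,0,4),(255,0,0)),(box(72,48,4,80),(0,255,0)),(box(66,42,4,80),(0,160,0))):
                q=pl(*H,b); draw(q[:4],col); draw(q[4:],col)
        if S is not None:
            for b,col in((box(18,18,79,167),(0,0,255)),(box(30,14,4,72),(255,0,255))):
                q=pl(*S,b); draw(q[:4],col); draw(q[4:],col)
        if P is not None:
            draw(pl(*P,rim(98,90)),(255,0,0));draw(pl(*P,rim(94,90)),(0,255,0));draw(pl(*P,rim(58,35)),(255,255,0))
            draw(pl(*P,[(94,0,88),(173,0,92)]),(0,0,255))
        rows.append(c)
    return rows
E
python3 - <<'E'
from ov import *
H=(507,230,.345);S=(510,225,.345);P=(491,-198,-.49)
r=overlay(0,0,H,P,S,[("scene",368,195,50,60),("scene",205,155,100,60),("top",240,165,50,60),("top",335,145,100,60)])
cv2.imwrite("pics/ov1.png",np.vstack([np.hstack(r[:2]),np.hstack(r[2:])]))
E
```

```text
(no output)
```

View pics/ov1.png

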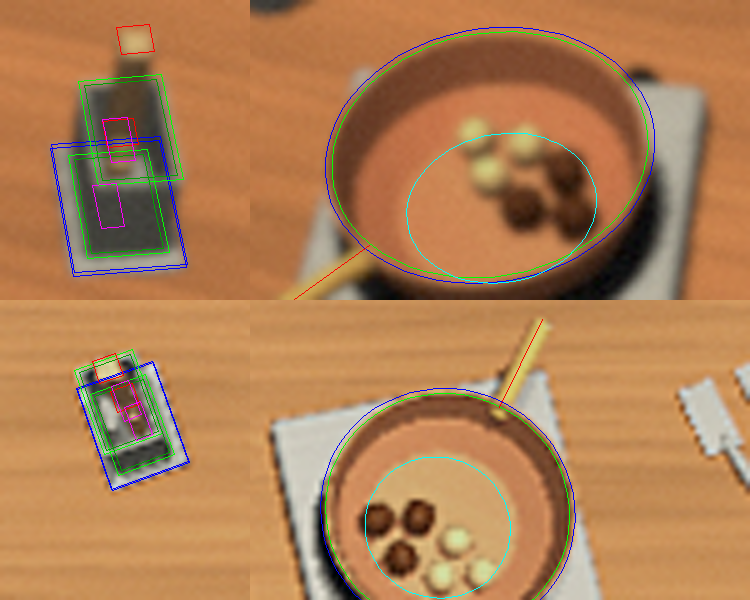

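The overlay fits to about 1 px: pan at about (491,-198), handle yaw -0.49, holder at about (507,230), yaw 0.345. Next I need the spoon's own yaw, from a closer crop.

```bash
python3 - <<'E'
from ov import *
# centroid of pale top face pixels in both pics (avg several frames), blade part seen too
for n,(u,v) in {"scene":(394.8,203.6),"top":(261.6,178.6)}.items():
    im=np.mean([read_camera(n) for _ in range(4)],0).astype(np.uint8)[...,::-1]; cv2.imwrite(f"pics/{n}1.png",im)
r=overlay(0,1,None,None,None,[("scene",380,198,26,40),("top",252,170,26,40)],14)
r2=overlay(0,1,None,None,(509,225,.345),[("scene",380,198,26,40),("top",252,170,26,40)],14)
cv2.imwrite("pics/sp.png",np.hstack([r[0],r[1]]))
E
```

```text
(no output)
```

View pics/sp.png

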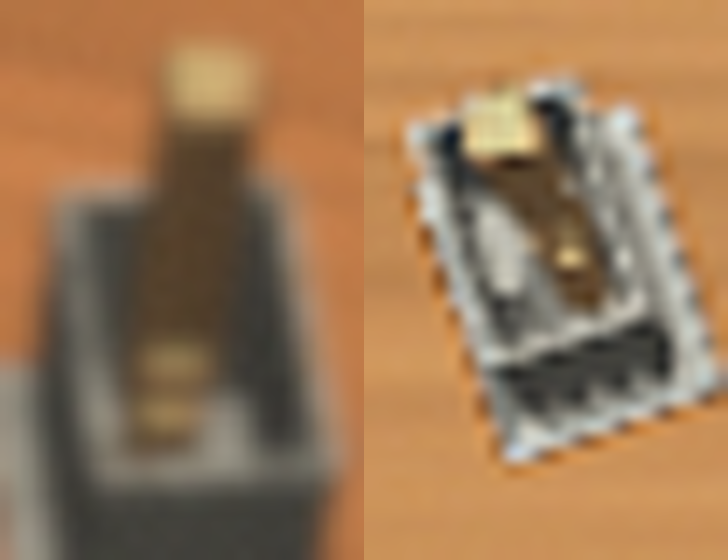

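```bash
python3 - <<'E'
from ov import *
A=np.array([(165,50),(245,42),(262,110),(180,122)])/14+[379.5,197.5]
B=(np.array([(470,100),(525,88),(543,145),(478,155)])-[364,0])/14+[251.5,169.5]
for n,Q in(("scene",A),("top",B)):
    q=np.array([back(n,u,164)[:2] for u in Q]); e=np.roll(q,-1,0)-q
    print(n,q.mean(0).round(1),np.degrees(np.arctan2(e[:,1],e[:,0])).round()%90,np.linalg.norm(e,axis=1).round())
# automatic: pale mask minAreaRect in rectified z=165 plane
for n,c in(("scene",A.mean(0)),("top",B.mean(0))):
    im=cv2.imread(f"pics/{n}1.png"); g=np.linspace(-25,25,101); c0=back(n,c,165)[:2]
    G=np.array([[c0[0]+x,c0[1]+y,165] for x in g for y in g]); p=proj(n,G).astype(np.float32)
    w=cv2.remap(im,p[:,0].reshape(101,101),p[:,1].reshape(101,101),cv2.INTER_CUBIC).astype(float)
    # template match square at yaw: use G-channel brightness, z-normalised
    f=w[...,1]; X,Y=np.meshgrid(g,g,indexing="ij"); best=[]
    for yaw in range(0,90,5):
        a=np.radians(yaw)
        for dx in range(-8,9,2):
            for dy in range(-8,9,2):
                u=(X-dx)*np.cos(a)+(Y-dy)*np.sin(a);v=-(X-dx)*np.sin(a)+(Y-dy)*np.cos(a); m=np.maximum(abs(u),abs(v))
                i=m<9;o=(m>9)&(m<13); best.append((f[i].mean()-f[o].mean()-f[i].std(),yaw,c0[0]+dx,c0[1]+dy))
    best.sort(reverse=True); print(n,np.array(best[:4]).round(1))
E
```

```text
scene [510.6 225.7] [22. 21. 25. 20.] [16. 16. 16. 17.]
top [510.7 223.8] [12. 18.  8.  9.] [15. 16. 17. 15.]
scene [[ 20.2   0.  511.4 225.8]
 [ 18.9  20.  511.4 225.8]
 [ 18.8  15.  511.4 225.8]
 [ 18.7  10.  511.4 225.8]]
top [[ 55.3   0.  510.5 225.6]
 [ 53.8  10.  510.5 225.6]
 [ 52.7  15.  510.5 225.6]
 [ 52.5   5.  510.5 225.6]]
```

>>> arm_command --pt "-22.9 39.3 0 0 0 51.3" --pt "-22.9 39.3 0 0 0 51.3" --pt "-22.9 39.3 0 0 0 51.3" --pt "-22.9 39.3 0 0 0 51.3" --pt "-22.9 39.3 0 0 0 51.3" --pt "-22.9 39.3 0 0 0 51.3" --pt "-22.9 39.3 0 0 0 51.3" --pt "-22.9 39.3 0 0 0 51.3" --pt "-22.9 39.3 0 0 0 51.3" --pt "-22.9 39.3 0 0 0 51.3" --pt "-22.9 39.3 0 0 0 51.3" --pt "-22.9 39.3 0 0 0 51.3" --jaw 9.5

```text
t: 1.5
eef_pos: [514.0, 220.3, 404.7]
tcp_rot: [3.141, -0.001, 0.296]
ft_force: [-0.6, 0.4, 0.6]
opening: 1.0
```

>>> arm_command --pt "0 0 0 0 0 0" --pt "0 0 2 0 0 0" --pt "0 0 4 0 0 0" --pt "0 0 6 0 0 0" --pt "0 0 8 0 0 0" --pt "0 0 9 0 0 0" --pt "0 0 10 0 0 0" --pt "0 0 10.2 0 0 0" --pt "0 0 10.2 0 0 0"

```text
t: 2.25
eef_pos: [510.6, 225.1, 302.7]
tcp_rot: [-3.142, 0.0, 0.301]
ft_force: [-0.0, 0.1, -0.3]
opening: 0.997
```

Positioned. Now close the jaws.

>>> arm_command --pt "0 0 0 0 0 0" --pt "0 0 0 0 0 0" --pt "0 0 0 0 0 0" --pt "0 0 0 0 0 0" --pt "0 0 0 0 0 0" --pt "0 0 0 0 0 0" --pt "0 0 0 0 0 0" --pt "0 0 0 0 0 0" --pt "0 0 0 0 0 0" --pt "0 0 0 0 0 0" --pt "0 0 0 0 0 0" --pt "0 0 0 0 0 0" --jaw 1

```text
t: 3.25
eef_pos: [510.7, 224.6, 302.7]
tcp_rot: [-3.142, -0.0, 0.301]
ft_force: [-0.9, -0.4, -0.5]
opening: 0.215
```

>>> arm_command --pt "0 0 0 0 0 0" --pt "0 0 0 0 0 0" --pt "0 0 0 0 0 0" --pt "0 0 0 0 0 0"

```text
t: 3.58
eef_pos: [510.7, 224.6, 302.7]
tcp_rot: [-3.142, -0.0, 0.301]
ft_force: [-0.5, -0.2, -0.9]
opening: 0.187
```

```bash
python3 - <<'E'
from h import *
s=state();print(s["opening"]*95,s["ft_force"],s["eef_pos"])
E
```

```text
17.801218511723754 [-0.4801893  -0.16045918 -0.86352331] [510.66422122 224.63990555 302.72421518]
```

Gripped at about 17.8 mm. Lift it slowly at first, up 13 cm.

>>> arm_command --pt "0 0 -0.3 0 0 0" --pt "0 0 -1 0 0 0" --pt "0 0 -2.2 0 0 0" --pt "0 0 -3.5 0 0 0" --pt "0 0 -5 0 0 0" --pt "0 0 -6.5 0 0 0" --pt "0 0 -8 0 0 0" --pt "0 0 -9.5 0 0 0" --pt "0 0 -11 0 0 0" --pt "0 0 -12 0 0 0" --pt "0 0 -13 0 0 0" --pt "0 0 -13 0 0 0"

```text
t: 4.58
eef_pos: [510.7, 224.7, 434.7]
tcp_rot: [-3.142, -0.003, 0.301]
ft_force: [0.6, 0.2, -1.7]
opening: 0.186
```

```bash
python3 - <<'E'
from ov import *
print(state()["ft_force"],state()["opening"],state()["eef_pos"])
for n in("scene","top"): cv2.imwrite(f"pics/{n}2.png",read_camera(n)[...,::-1])
e=state()["eef_pos"]
import ov
rows=[]
for n,u,v,w,h in [("scene",355,130,80,100),("top",220,140,80,100)]:
    im=cv2.imread(f"pics/{n}2.png"); s=5; c=cv2.resize(im[v:v+h,u:u+w],None,fx=s,fy=s,interpolation=cv2.INTER_CUBIC)
    z=e[2]-171.3-128
    for b,z0,col in((box(18,18,75,163),0,(0,0,255)),(box(30,14,0,68),0,(255,0,255))):
        q=pl(e[0],e[1],.301,b)+[0,0,z]
        for k in(q[:4],q[4:]): cv2.polylines(c,[((proj(n,k)-[u,v]+.5)*s).astype(int)],True,col,1)
    rows.append(c)
cv2.imwrite("pics/lift.png",np.hstack(rows))
E
```

```text
[ 0.64013137  0.15958687 -1.73999788] 0.18581274469351539 [510.65462769 224.67024812 434.6707732 ]
```

View pics/lift.png

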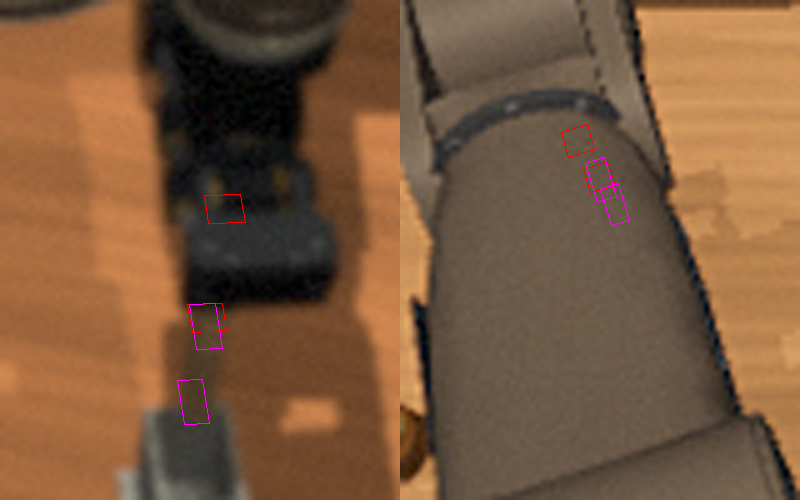

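The blade is free of the holder with its foot at about (190,410) in the left crop, and its broad side seems to lie along y. Now swing across to above the pan's handle side.

>>> arm_command --pt "-0.4 1.3 0 0 0 0" --pt "-1.2 4 0 0 0 0" --pt "-2.2 7.5 0 0 0 0" --pt "-3.3 11.3 0 0 0 0" --pt "-4.5 15.3 0 0 0 0" --pt "-5.7 19.3 0 0 0 0" --pt "-6.9 23.3 0 0 0 0" --pt "-8.1 27.3 0 0 0 0" --pt "-9.2 31.3 0 0 0 0" --pt "-10.4 35.3 0 0 0 0" --pt "-11.5 39 0 0 0 0" --pt "-12.1 41 0 0 0 0"

```text
t: 5.68
eef_pos: [515.7, -207.0, 431.7]
tcp_rot: [-3.141, 0.001, 0.298]
ft_force: [0.0, 1.6, -2.0]
opening: 0.185
```

>>> arm_command --pt "-0.2 0.8 0 0 0 0" --pt "-0.2 0.8 0 0 0 0" --pt "-0.2 0.8 0 0 0 0" --pt "-0.2 0.8 0 0 0 0" --pt "-0.2 0.8 0 0 0 0"

```text
t: 6.1
eef_pos: [517.0, -209.7, 432.8]
tcp_rot: [-3.141, -0.0, 0.302]
ft_force: [0.3, 0.0, -1.3]
opening: 0.188
```

```bash
python3 - <<'E'
from ov import *
e=state()["eef_pos"];print(state()["opening"],e,state()["tcp_rot"])
for n in("scene","top"): cv2.imwrite(f"pics/{n}3.png",read_camera(n)[...,::-1])
rows=[]
for n,u,v,w,h in [("scene",205,110,100,120),("top",325,130,60,120)]:
    im=cv2.imread(f"pics/{n}3.png"); s=5; c=cv2.resize(im[v:v+h,u:u+w],None,fx=s,fy=s,interpolation=cv2.INTER_CUBIC)
    z=e[2]-171.3-128
    for b,col in((box(18,18,75,163),(0,0,255)),(box(14,30,0,68),(255,0,255))):
        q=pl(e[0],e[1],.301,b)+[0,0,z]
        for k in(q[:4],q[4:]): cv2.polylines(c,[((proj(n,k)-[u,v]+.5)*s).astype(int)],True,col,1)
    rows.append(c)
cv2.imwrite("pics/pan3.png",np.hstack(rows))
E
```

```text
0.18753478953099828 [ 517.01600287 -209.70209391  432.76509768] [-3.14135724e+00 -5.75930640e-05  3.02319640e-01]
```

View pics/pan3.png

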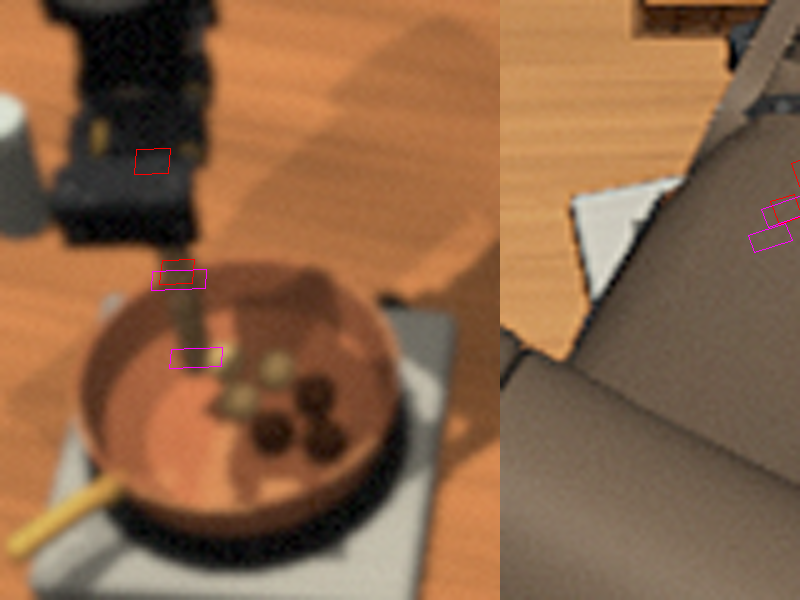

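The blade hangs over the handle side with its foot at (193,370) in the left crop. Its broad side lies along tool x, so the earlier guess was wrong. No nut is under it. Descend to 3 mm above the pan floor.

>>> arm_command --pt "0 0 1 0 0 0" --pt "0 0 2.5 0 0 0" --pt "0 0 4 0 0 0" --pt "0 0 5.5 0 0 0" --pt "0 0 6.8 0 0 0" --pt "0 0 7.8 0 0 0" --pt "0 0 8.6 0 0 0" --pt "0 0 9.2 0 0 0" --pt "0 0 9.6 0 0 0" --pt "0 0 9.6 0 0 0" --pt "0 0 9.6 0 0 0"

```text
t: 7.12
eef_pos: [517.1, -211.1, 336.9]
tcp_rot: [3.141, -0.0, 0.301]
ft_force: [0.0, 0.1, 0.2]
opening: 0.189
```

```bash
python3 - <<'E'
from h import *
s=state();e=s["eef_pos"];print(e,s["tcp_rot"],s["ft_force"])
yaw=s["tcp_rot"][2];c,q=np.cos(yaw),np.sin(yaw);T=np.array([[c,q],[q,-c]])
P=np.array([491,-198.]);r=29
p=lambda d:P+r*np.array([np.cos(np.radians(d)),np.sin(np.radians(d))])
for a in(-28,-118,-208,-298):
    s0=e[:2] if a==-28 else p(a)
    print(a,(T@(np.array([p(a-7.5*k) for k in range(1,13)])-s0).T/10).T.round(1).tolist())
E
```

```text
[ 517.06702134 -211.05496361  336.91434366] [ 3.14137609e+00 -3.28666626e-04  3.00681606e-01] [0.03466345 0.0986033  0.15635071]
-28 [[-0.3, 0.3], [-0.7, 0.5], [-1.0, 0.7], [-1.4, 0.8], [-1.7, 0.9], [-2.1, 0.9], [-2.5, 0.9], [-2.9, 0.8], [-3.2, 0.7], [-3.6, 0.5], [-3.9, 0.3], [-4.2, 0.0]]
-118 [[-0.2, -0.3], [-0.5, -0.6], [-0.6, -0.9], [-0.7, -1.3], [-0.8, -1.7], [-0.8, -2.1], [-0.8, -2.4], [-0.7, -2.8], [-0.6, -3.2], [-0.4, -3.5], [-0.2, -3.8], [0.0, -4.1]]
-208 [[0.3, -0.2], [0.6, -0.5], [0.9, -0.6], [1.3, -0.7], [1.7, -0.8], [2.1, -0.8], [2.4, -0.8], [2.8, -0.7], [3.2, -0.6], [3.5, -0.4], [3.8, -0.2], [4.1, 0.0]]
-298 [[0.2, 0.3], [0.5, 0.6], [0.6, 0.9], [0.7, 1.3], [0.8, 1.7], [0.8, 2.1], [0.8, 2.4], [0.7, 2.8], [0.6, 3.2], [0.4, 3.5], [0.2, 3.8], [-0.0, 4.1]]
```

>>> arm_command --pt "-0.3 0.3 0 0 0 0" --pt "-0.7 0.5 0 0 0 0" --pt "-1.0 0.7 0 0 0 0" --pt "-1.4 0.8 0 0 0 0" --pt "-1.7 0.9 0 0 0 0" --pt "-2.1 0.9 0 0 0 0" --pt "-2.5 0.9 0 0 0 0" --pt "-2.9 0.8 0 0 0 0" --pt "-3.2 0.7 0 0 0 0" --pt "-3.6 0.5 0 0 0 0" --pt "-3.9 0.3 0 0 0 0" --pt "-4.2 0 0 0 0 0"

```text
t: 8.12
eef_pos: [476.5, -223.3, 336.7]
tcp_rot: [3.142, -0.0, 0.301]
ft_force: [0.1, -0.2, -0.3]
opening: 0.19
```

>>> arm_command --pt "-0.2 -0.3 0 0 0 0" --pt "-0.5 -0.6 0 0 0 0" --pt "-0.6 -0.9 0 0 0 0" --pt "-0.7 -1.3 0 0 0 0" --pt "-0.8 -1.7 0 0 0 0" --pt "-0.8 -2.1 0 0 0 0" --pt "-0.8 -2.4 0 0 0 0" --pt "-0.7 -2.8 0 0 0 0" --pt "-0.6 -3.2 0 0 0 0" --pt "-0.4 -3.5 0 0 0 0" --pt "-0.2 -3.8 0 0 0 0" --pt "0 -4.1 0 0 0 0"

```text
t: 9.12
eef_pos: [465.0, -184.0, 336.7]
tcp_rot: [3.141, -0.0, 0.301]
ft_force: [0.5, -1.8, -1.6]
opening: 0.188
```

>>> arm_command --pt "0.3 -0.2 0 0 0 0" --pt "0.6 -0.5 0 0 0 0" --pt "0.9 -0.6 0 0 0 0" --pt "1.3 -0.7 0 0 0 0" --pt "1.7 -0.8 0 0 0 0" --pt "2.1 -0.8 0 0 0 0" --pt "2.4 -0.8 0 0 0 0" --pt "2.8 -0.7 0 0 0 0" --pt "3.2 -0.6 0 0 0 0" --pt "3.5 -0.4 0 0 0 0" --pt "3.8 -0.2 0 0 0 0" --pt "4.1 0 0 0 0 0"

```text
t: 10.12
eef_pos: [504.2, -172.2, 336.6]
tcp_rot: [-3.141, -0.0, 0.3]
ft_force: [-0.4, -0.5, -0.0]
opening: 0.189
```

>>> arm_command --pt "0.2 0.3 0 0 0 0" --pt "0.5 0.6 0 0 0 0" --pt "0.6 0.9 0 0 0 0" --pt "0.7 1.3 0 0 0 0" --pt "0.8 1.7 0 0 0 0" --pt "0.8 2.1 0 0 0 0" --pt "0.8 2.4 0 0 0 0" --pt "0.7 2.8 0 0 0 0" --pt "0.6 3.2 0 0 0 0" --pt "0.4 3.5 0 0 0 0" --pt "0.2 3.8 0 0 0 0" --pt "0 4.1 0 0 0 0"

```text
t: 11.12
eef_pos: [515.8, -211.7, 336.7]
tcp_rot: [-3.141, -0.0, 0.301]
ft_force: [-0.2, 0.3, -0.0]
opening: 0.189
```

```bash
python3 - <<'E'
from ov import *
print(state()["opening"],state()["eef_pos"],state()["ft_force"])
for n in("scene",): cv2.imwrite(f"pics/{n}4.png",read_camera(n)[...,::-1])
cv2.imwrite("pics/pan4.png",overlay(0,4,None,(491,-198,-.49),None,[("scene",195,110,110,120)])[0])
E
```

```text
0.18932645913897456 [ 515.83426593 -211.65411473  336.69134367] [-0.20846214  0.29004004 -0.04942996]
```

View pics/pan4.png

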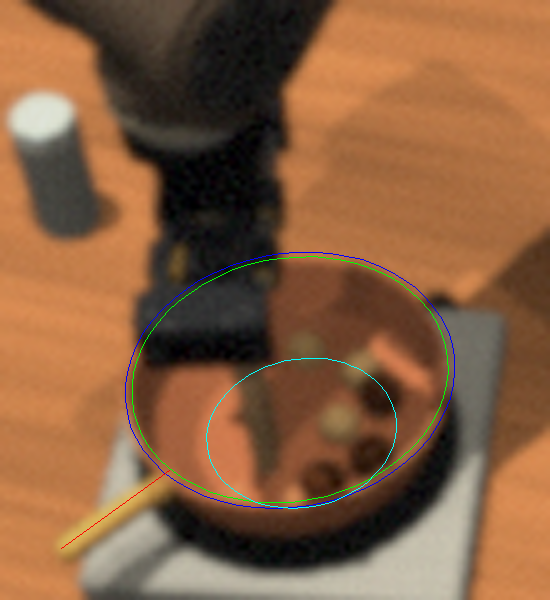

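After one turn all six nuts are still in the pan: hazels near (305,348), (360,360), (340,422) and walnuts near (378,392), (370,455), (322,478), so they have shifted. Second turn.

>>> arm_command --pt "-0.3 0.2 0 0 0 0" --pt "-0.6 0.5 0 0 0 0" --pt "-0.9 0.6 0 0 0 0" --pt "-1.3 0.7 0 0 0 0" --pt "-1.7 0.8 0 0 0 0" --pt "-2.1 0.8 0 0 0 0" --pt "-2.4 0.8 0 0 0 0" --pt "-2.8 0.7 0 0 0 0" --pt "-3.2 0.6 0 0 0 0" --pt "-3.5 0.4 0 0 0 0" --pt "-3.8 0.2 0 0 0 0" --pt "-4.1 0 0 0 0 0"

```text
t: 12.17
eef_pos: [476.5, -223.3, 336.8]
tcp_rot: [-3.142, -0.0, 0.301]
ft_force: [0.9, 0.1, -1.1]
opening: 0.189
```

>>> arm_command --pt "-0.2 -0.3 0 0 0 0" --pt "-0.5 -0.6 0 0 0 0" --pt "-0.6 -0.9 0 0 0 0" --pt "-0.7 -1.3 0 0 0 0" --pt "-0.8 -1.7 0 0 0 0" --pt "-0.8 -2.1 0 0 0 0" --pt "-0.8 -2.4 0 0 0 0" --pt "-0.7 -2.8 0 0 0 0" --pt "-0.6 -3.2 0 0 0 0" --pt "-0.4 -3.5 0 0 0 0" --pt "-0.2 -3.8 0 0 0 0" --pt "0 -4.1 0 0 0 0"

```text
t: 13.17
eef_pos: [465.0, -184.1, 336.9]
tcp_rot: [3.141, -0.001, 0.301]
ft_force: [0.7, -2.5, -0.2]
opening: 0.191
```

>>> arm_command --pt "0.3 -0.2 0 0 0 0" --pt "0.6 -0.5 0 0 0 0" --pt "0.9 -0.6 0 0 0 0" --pt "1.3 -0.7 0 0 0 0" --pt "1.7 -0.8 0 0 0 0" --pt "2.1 -0.8 0 0 0 0" --pt "2.4 -0.8 0 0 0 0" --pt "2.8 -0.7 0 0 0 0" --pt "3.2 -0.6 0 0 0 0" --pt "3.5 -0.4 0 0 0 0" --pt "3.8 -0.2 0 0 0 0" --pt "4.1 0 0 0 0 0"

```text
t: 14.17
eef_pos: [504.2, -172.3, 336.7]
tcp_rot: [-3.141, -0.0, 0.3]
ft_force: [-0.3, 0.2, -0.5]
opening: 0.188
```

>>> arm_command --pt "0.2 0.3 0 0 0 0" --pt "0.5 0.6 0 0 0 0" --pt "0.6 0.9 0 0 0 0" --pt "0.7 1.3 0 0 0 0" --pt "0.8 1.7 0 0 0 0" --pt "0.8 2.1 0 0 0 0" --pt "0.8 2.4 0 0 0 0" --pt "0.7 2.8 0 0 0 0" --pt "0.6 3.2 0 0 0 0" --pt "0.4 3.5 0 0 0 0" --pt "0.2 3.8 0 0 0 0" --pt "0 4.1 0 0 0 0"

```text
t: 15.17
eef_pos: [515.9, -211.7, 336.7]
tcp_rot: [-3.142, -0.0, 0.301]
ft_force: [0.2, 0.5, -1.2]
opening: 0.186
```

```bash
python3 - <<'E'
from ov import *
print(state()["opening"],state()["eef_pos"],state()["ft_force"])
for n in("scene",): cv2.imwrite(f"pics/{n}5.png",read_camera(n)[...,::-1])
a=overlay(0,0,None,None,None,[("scene",210,145,85,90)],4)[0]
b=overlay(0,5,None,None,None,[("scene",210,145,85,90)],4)[0]
cv2.imwrite("pics/pan5.png",np.hstack([a,b]))
E
```

```text
0.18561649212496842 [ 515.85876674 -211.67931503  336.71079289] [ 0.1573328   0.52872173 -1.22522364]
```

View pics/pan5.png

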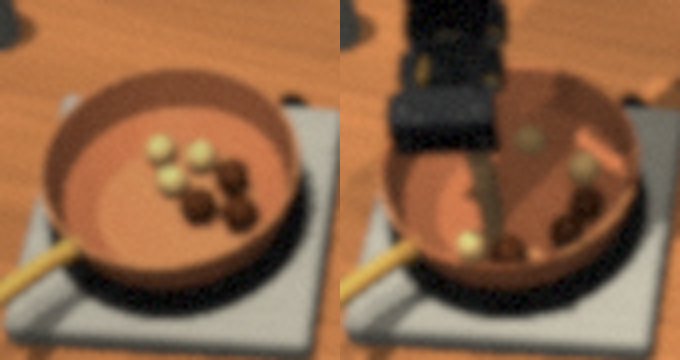

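Both kinds have clearly moved: one hazel is now front-left and one walnut front, and all six nuts are in the pan. I'll add a small overrun so two turns are surely complete, then lift out.

>>> arm_command --pt "-0.3 0.2 0 0 0 0" --pt "-0.6 0.5 0 0 0 0" --pt "-0.9 0.6 0 0 0 0" --pt "-1.3 0.7 0 0 0 0" --pt "-1.7 0.8 0 0 0 0" --pt "-1.9 0.8 0 0 0 0" --pt "-1.9 0.8 0 0 0 0" --pt "-1.9 0.8 0 0 0 0"

```text
t: 15.88
eef_pos: [500.1, -224.6, 336.8]
tcp_rot: [-3.142, -0.0, 0.3]
ft_force: [-0.1, -0.2, -0.7]
opening: 0.188
```

>>> arm_command --pt "0 0 -0.4 0 0 0" --pt "0 0 -1 0 0 0" --pt "0 0 -2 0 0 0" --pt "0 0 -3 0 0 0" --pt "0 0 -4 0 0 0" --pt "0 0 -5 0 0 0" --pt "0 0 -6 0 0 0" --pt "0 0 -7 0 0 0" --pt "0 0 -8 0 0 0" --pt "0 0 -9 0 0 0" --pt "0 0 -9.6 0 0 0" --pt "0 0 -9.6 0 0 0"

```text
t: 16.88
eef_pos: [500.3, -224.6, 434.2]
tcp_rot: [3.14, -0.001, 0.301]
ft_force: [-1.0, 0.1, -0.9]
opening: 0.19
```

>>> arm_command --pt "0.4 -1.3 0 0 0 0" --pt "1.3 -4 0 0 0 0" --pt "2.5 -7.5 0 0 0 0" --pt "3.8 -11.3 0 0 0 0" --pt "5.1 -15.3 0 0 0 0" --pt "6.4 -19.2 0 0 0 0" --pt "7.7 -23.1 0 0 0 0" --pt "9 -27 0 0 0 0" --pt "10.3 -30.9 0 0 0 0" --pt "11.6 -34.8 0 0 0 0" --pt "12.8 -38.4 0 0 0 0" --pt "13.6 -40.8 0 0 0 0"

```text
t: 17.88
eef_pos: [508.3, 208.9, 432.1]
tcp_rot: [-3.141, 0.001, 0.302]
ft_force: [0.2, 0.2, -0.6]
opening: 0.186
```

>>> arm_command --pt "0.5 -1.5 0 0 0 0" --pt "0.7 -2 0 0 0 0" --pt "0.7 -2 0 0 0 0" --pt "0.7 -2 0 0 0 0" --pt "0.7 -2 0 0 0 0" --pt "0.7 -2 0 0 0 0" --pt "0.7 -2 0 0 0 0"

```text
t: 18.47
eef_pos: [510.2, 225.7, 432.8]
tcp_rot: [-3.142, -0.0, 0.299]
ft_force: [0.2, 0.5, -1.6]
opening: 0.19
```

```bash
python3 - <<'E'
from ov import *
s=state();e=s["eef_pos"];print(s["opening"],e,s["tcp_rot"])
for n in("scene","top"): cv2.imwrite(f"pics/{n}6.png",read_camera(n)[...,::-1])
a=overlay(0,2,None,None,None,[("scene",355,130,70,120)],5)[0]
b=overlay(0,6,None,None,None,[("scene",355,130,70,120)],5)[0]
cv2.imwrite("pics/ret.png",np.hstack([a,b]))
E
```

```text
0.1902171043808841 [510.19724868 225.66371712 432.82432752] [-3.14158014e+00 -1.00231334e-04  2.99309695e-01]
```

View pics/ret.png

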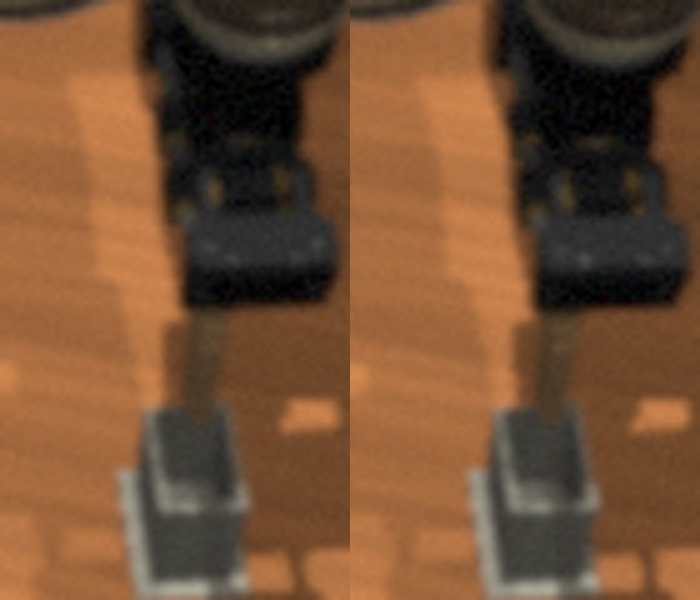

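The spoon sits just as it did at lift-out, with its foot at about (198,421) in both halves, above the holder mouth. Lower it.

>>> arm_command --pt "0 0 1 0 0 0" --pt "0 0 2.2 0 0 0" --pt "0 0 3.4 0 0 0" --pt "0 0 4.6 0 0 0" --pt "0 0 5.8 0 0 0" --pt "0 0 7 0 0 0" --pt "0 0 8.2 0 0 0" --pt "0 0 9.4 0 0 0" --pt "0 0 10.6 0 0 0" --pt "0 0 11.6 0 0 0" --pt "0 0 12.3 0 0 0" --pt "0 0 12.6 0 0 0"

```text
t: 19.57
eef_pos: [510.0, 226.5, 305.5]
tcp_rot: [-3.142, 0.001, 0.301]
ft_force: [0.3, 0.5, -1.3]
opening: 0.186
```

>>> arm_command --pt "0 0 0.1 0 0 0" --pt "0 0 0.2 0 0 0" --pt "0 0 0.3 0 0 0" --pt "0 0 0.3 0 0 0" --pt "0 0 0.3 0 0 0"

```text
t: 19.98
eef_pos: [510.1, 226.6, 304.1]
tcp_rot: [-3.142, -0.001, 0.301]
ft_force: [-0.2, -0.5, -1.3]
opening: 0.19
```

>>> arm_command --pt "0 0 0.05 0 0 0" --pt "0 0 0.1 0 0 0" --pt "0 0 0.1 0 0 0" --pt "0 0 0.1 0 0 0" --pt "0 0 0.1 0 0 0"

```text
t: 20.4
eef_pos: [510.1, 226.6, 302.8]
tcp_rot: [-3.142, -0.0, 0.301]
ft_force: [-0.5, -0.3, -2.0]
opening: 0.186
```

>>> arm_command --pt "0 0 0 0 0 0" --pt "0 0 0 0 0 0" --pt "0 0 0 0 0 0" --pt "0 0 0 0 0 0" --pt "0 0 0 0 0 0" --pt "0 0 0 0 0 0" --pt "0 0 0 0 0 0" --pt "0 0 0 0 0 0" --pt "0 0 0 0 0 0" --pt "0 0 0 0 0 0" --pt "0 0 0 0 0 0" --pt "0 0 0 0 0 0" --jaw 7

```text
t: 21.4
eef_pos: [510.1, 226.6, 302.7]
tcp_rot: [-3.142, -0.0, 0.301]
ft_force: [0.2, 0.6, 0.4]
opening: 0.735
```

Released. Retreat upward, then back away towards the start so the cameras can see.

>>> arm_command --pt "0 0 -0.5 0 0 0" --pt "0 0 -2 0 0 0" --pt "0 0 -4 0 0 0" --pt "0 0 -6 0 0 0" --pt "0 0 -8 0 0 0" --pt "0 0 -10 0 0 0" --pt "0 0 -12 0 0 0" --pt "0 0 -13 0 0 0" --pt "0 0 -13 0 0 0"

```text
t: 22.15
eef_pos: [510.0, 226.6, 435.0]
tcp_rot: [-3.142, -0.004, 0.301]
ft_force: [-0.2, 0.7, -0.4]
opening: 0.733
```

>>> arm_command --pt "0.3 -1.5 0 0 0 -2" --pt "0.7 -4 0 0 0 -6" --pt "1.3 -7.5 0 0 0 -12" --pt "2 -11 0 0 0 -18" --pt "2 -15 0 0 0 -24" --pt "0 -19 0 0 0 -30" --pt "-4 -23 0 0 0 -36" --pt "-8 -26 0 0 0 -42" --pt "-12 -29 0 0 0 -48" --pt "-15 -31 0 0 0 -51" --pt "-16 -32 0 0 0 -51" --pt "-16 -32 0 0 0 -51"

```text
t: 23.15
eef_pos: [257.1, 486.2, 431.8]
tcp_rot: [-3.14, 0.002, 1.195]
ft_force: [-0.1, 0.3, -0.3]
opening: 0.74
```

>>> arm_command --pt "0 0 0 0 0 0" --pt "0 0 0 0 0 0" --pt "0 0 0 0 0 0"

```text
t: 23.4
eef_pos: [263.5, 484.6, 432.1]
tcp_rot: [3.142, 0.001, 1.19]
ft_force: [0.3, 0.4, -0.7]
opening: 0.736
```

```bash
python3 - <<'E'
from ov import *
print(state()["t"],state()["eef_pos"])
for n in("scene","top"): cv2.imwrite(f"pics/{n}7.png",read_camera(n)[...,::-1])
R_=[("scene",370,195,50,65),("scene",210,150,80,65),("top",235,155,50,65),("top",335,155,70,65)]
def row(t): return np.hstack(overlay(0,t,None,None,None,R_,3))
a=cv2.imread("pics/scene7.png");b=cv2.imread("pics/top7.png")
A=np.vstack([row(0),row(7)])
w=A.shape[1]; full=np.hstack([a[60:300,100:520],b[80:320,120:500]]); full=cv2.resize(full,(w,int(240*w/full.shape[1])))
cv2.imwrite("pics/fin.png",np.vstack([A,full]))
# differences of bystanders
for n in("scene","top"):
    d=cv2.absdiff(cv2.GaussianBlur(cv2.imread(f"pics/{n}0.png"),(5,5),0),cv2.GaussianBlur(cv2.imread(f"pics/{n}7.png"),(5,5),0)).max(2)
    for nm,x,y in(("jar",475,95*0+190),):pass
E
```

```text
23.4 [263.48621468 484.55557592 432.13593215]
```

View pics/fin.png

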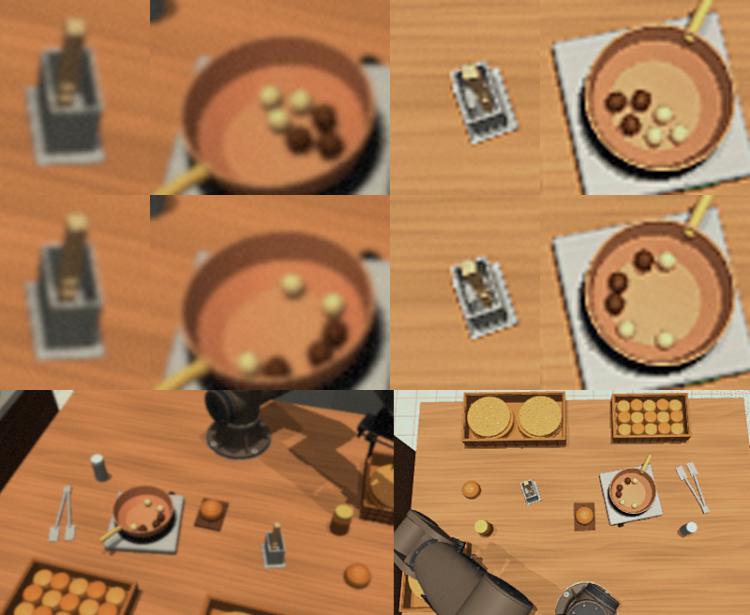

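The spoon stands in its holder as before, near (75,220) in the scene crop, and all six nuts are in the pan, spread out. The bystanders look unmoved. Handing in.

```bash
python3 -c "
from cell import *
s=state();print(s['qvel'].round(3),s['t']);print(job_done())"
```

```text
[ 0.    -0.002 -0.001 -0.001  0.002  0.001] 23.5
the job is handed in; nothing more can be done
None
```

The spoon is back in its holder, blade down, after two full clockwise turns round the pan. I handed the job in at 23.5 s of the 67 s allowed. No verdict came back.

**Stir:** I lowered the blade at the handle side, about 3 mm above the floor, and followed a 29 mm circle. I ran about 40° past the two turns to be sure they were complete. At the readings between moves, the wrist force never passed about 3 N.

**Nuts:** the last pictures show all six still in the pan. By a rough match of the before and after pictures, both kinds moved well. The hazels moved about 24–61 mm. The three walnuts look alike, so which went where is a guess, but two moved at least 30 mm and the third at least 18 mm.

**Everything else:** the jar, both buns, tongs and shaker look where they were. I judged that by eye from the pictures and did not measure it. The arm was clear of everything when I handed in.

**Disagreements:** the model outlines sat about 1–1.5 px off in the camera views, roughly what the 2 mm calibration error would give. At lift-out I first read the blade as turned 90°; a later picture over the pan showed that was wrong, and it did not affect the job.

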